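# Sign out the yellow torch from the tool carousel

### The job

Sign out the yellow work torch: on the keypad press the yellow key and let it come up again, then the green key, and never the red one. Then turn the carousel by its black knob until the yellow torch's bay faces straight out of the open front of the guard, and lift the torch out of the bay. Lay it gently flat in the green tray and let go, with the other torches still in their bays and the other things on the bench left where they are.

Things in the scene. Friction and masses are not known exactly. Their poses are not given: they have to be found in the camera images.
- housing: Fixed blue foot plate of the tool carousel with a clear guard, 130 mm high, on three sides: walls 186 mm from the axis at its +x (back), +y and -y; the side walls run from 50 mm in front of the axis to the back. Its -x side is the open front, roughly towards the robot, with a small white mark on the plate in the middle. Origin on the carousel's axis at bench level, z up.
- carousel: The turning part; turns without limit about the housing's vertical axis, stays where left (friction 0.12 N m). Origin on the axis at bench level, z up. Bays in its frame: yellow +x, blue +y, red -x, black -y; the yellow bay faces the front when its x points along the housing's -x. Bays slope outwards and down at 35 degrees. Base disc 150 mm in radius, up to 22 mm high.
- knob (a point): Turning knob: upright black post, 20 mm in diameter, spinning freely on its own pin, standing on the top deck 62 mm from the axis, midway between the yellow and the blue bay (45 degrees from the carousel's x towards y), from 190 to 245 mm above the bench. Point: on the post's centre line, 225 mm above the bench.
- deck (a point): Centre of the top of the white round deck that turns with the carousel above the bays: 85 mm in radius, from 180 to 190 mm above the bench, with a coloured dot over each bay
- bay_yellow (a point): Centre of the yellow bay (the torch's origin at the start), 110 mm from the axis, 90 mm above the bench; turns with the carousel. A cradle with a 24 mm wide sloping spine; side lips 12 mm above its floor hold head and tail cap only: the torch's sides from x = -45 to +36 mm are free. A stop in front of the lens stands 16 mm above the floor.
- bay_blue (a point): The same point of the blue torch's bay.
- bay_red (a point): The same point of the red torch's bay.
- bay_black (a point): The same point of the black torch's bay.
- torch_yellow: Yellow square work torch, 130 mm long, 0.13 to 0.25 kg. Origin mid-length on its centre line, x towards the lens. Body 30 x 30 mm from x = -49 to +35 mm; head (to +65) and black tail cap (to -65) 38 x 38 mm. In the bay the lens is low and outwards: x 35 degrees below level, y level, z up and outwards, 35 degrees from vertical; drawn out along z it clears the deck by 5 mm.
- torch_blue: Blue torch of the same shape, in the bay at the carousel's +y; leave in its bay.
- torch_red: Red torch, same shape, in the bay at -x; leave in its bay.
- torch_black: Black torch, same shape, in the bay at -y; leave in its bay.
- tray: Fixed green open tray, outside 200 (x) x 140 (y) x 35 mm high, walls and floor 5 mm thick, empty. Origin under its centre at bench level, z up. A torch lying flat in it has its origin 24 mm above the bench.
- key_yellow (a joint): Travel of the yellow spring key, m: 0 up, 0.006 fully down at 5 N; comes up by itself.
- key_green (a joint): Travel of the green key, same kind.
- key_red (a joint): Travel of the red key, same kind; not to be pressed.
- key_yellow_top (a point): Centre of the top face of the yellow key: round, 30 mm in diameter, facing up, 44 mm above the bench at rest. The three keys stand in a row, 65 mm apart, in any order, on a flat grey and white pad 210 x 85 x 22 mm lying on the bench, each in a black housing.
- key_green_top (a point): Centre of the top face of the green key, same kind.
- key_red_top (a point): Centre of the top face of the red key, same kind.
- wrench: Steel wrench lying on the bench; leave alone. Origin under its middle.
- oil_can: Orange can, 60 mm in diameter, 150 mm high, standing; leave alone. Origin at its foot.
- wipes_box: Cardboard box 100 x 160 x 70 mm; leave alone. Origin under its centre.
- mug: Blue mug, 80 mm in diameter, 90 mm high; leave alone. Origin at its foot.
- screwdriver: Screwdriver lying on the bench; leave alone. Origin under its middle.
There are look-alikes about, which are no part of the job. There is more than one size of the torch_yellow; the job needs the larger.

How it is judged:
By the outcome, as a careful person would: the job done as asked, in the order asked, and still so for the second after the job is handed in, with the robot touching nothing.
It also fails if it takes over 64 s, if anything falls off the work surface, if the arm or the gripper's body presses on something with over 40 N, if the wrist force passes 120 N, or if a joint passes its speed limit or range.

### The arm

A 6-joint arm with a two-finger parallel gripper is mounted at the origin on the work surface. World frame = base frame: x ahead of the robot, y to its left, z up, the work surface at z = 0. Lengths are in m, angles in degrees, forces in N, time in s.
With the tool pointing down it reaches from about 0.375 to 0.9 m from the base axis. Payload 3.1 kg.
Tool frame: the origin (TCP) lies at the very end of the fingers, on their centre line; the grasp point (between the pads) lies 19 mm behind it (grip_point_offset is the distance from the TCP to the grasp point, in m); y points along the fingers, x is the direction in which the jaws open and shut, and the axes are right-handed (so a half turn about y gives the same grasp; the last joint's range is limited). The gripper opens to 87 mm and grips with 3 to 60 N. Pads are 19 mm wide; open, the fingers measure 117 mm over their backs; the gripper's body (75 mm by 190 mm) begins 51 mm behind the grasp point.
Start: joints at [-85.342, 30.224, 82.088, -0, 67.689, -10.227], TCP at [0.161, -0.604, 0.223] pointing down, gripper open.
Joint ranges: [-176.69, 176.69], [-43.24, 126.21], [12.49, 139.97], [-82, 262], [0, 151.66], [-163.58, 163.58]. Speed limits (degrees/s): [159.86, 159.86, 180, 180, 180, 180].

### API

Orientations are given as a 3x3 rotation matrix whose columns are the frame's x, y, z axes.
In Python, from rig import * gives the robot as it stands.
- The arm moves only by the tool send_rows, never from a script. Its argument "moves" is text: rows parted by semicolons, each of 5 numbers parted by spaces: the finger opening in mm, from 0 to 87, then the shift along the tool's x, y, z in mm, then the turn about the tool's y in degrees. In form: fingers dx dy dz yaw; .... A call has 1 to 20 rows; each row shifts and turns the commanded pose from where the row before left it, along the tool's axes as they then stand; what a row does not reach is not made up. A row lasts 1/12 s, in which the tool goes at most 41.7 mm and 7.16 degrees, less where a joint would pass 70% of its speed; a pose out of reach is approached as far as the arm can. A call is refused whole if a number of a shift passes 41.7 or a number of a turn 7.16, either way. A call with a gripper value outside its range is refused whole. The fingers move at their own pace and stop on an object; the grip force is fixed at half the most. Time passes only in rows, so rows that do not move let the fingers close. It gives the time, the measured TCP pose, the force and the opening at its end, in the units of the state.
- read_state(): the state, without advancing time (a new reading comes with each control period).
- capture(name): name is "scene" or "top"; returns a dict with "image" (400x640x3 uint8, blue, green, red), "z_map" (400x640 float32, m along the optical axis (not along the pixel's ray), 0 where there is no reading), "mtx" (3x3 intrinsics, pixels), "origin" and "rotation" of the camera in the world. Camera axes: x right, y up, looking along -z (the intrinsics and any distortion apply to the point x, -y, -z); pixel columns grow to the right and rows downward; lengths in m; the calibration is good to about 2 mm. A picture is of the moment at which its call begins.
- hand_in(): hands the job in, once; it reports no verdict.
Trained networks look in a picture, given as the dict that the camera call returned (one of the last four; its "shot" number tells which), for a name from the list of things; names that differ only in an ending like _2 or _b are one class to them, and where a whole thing is asked for, a point or a joint stands for the part that bears it (a point fixed in the world has none). Each returns a list of dicts, best first, with "p" (0 to 1); they miss things now and then, are a little off and sometimes report something else, mostly with a low value. They report only what shows in the picture. A call takes as long as a camera call. They do not tell look-alikes from the thing itself.
- search_frame(picture, name): "bbox" ([left, top, right, bottom] in pixels, round what is visible of it).
- masks_of(picture, name): "region" (400x640 bool, what is visible of it) and "bbox" ([left, top, right, bottom] in pixels, round what is visible of it).
- mark_of(picture, name): "pixel" ([row, column] in pixels: a listed point, or the origin of a listed thing).
The state is a dict: "time_s": time; "joint_positions": joint angles; "qvel": joint speeds; "tau": joint torques, N m; "position": TCP position; "tcp_rot": TCP orientation; "force": force on the tool from outside, world axes, zero at the start; "moment": the same for the moment, N m; "opening": opening from 0.0 (shut) to 1.0 (fully open).
Only numpy, scipy, OpenCV 4.12 (cv2) and the standard library are available. Lean on these libraries where they do the work, as an engineer would, in place of code of your own. Each camera call takes 0.05 s, during which the arm holds its last target. There are 200 camera calls.

## Working session

There is one attempt and no reset: what is moved stays moved. The work goes in short steps, Python scripts to look and compute and a tool call to move; the robot and the scene stay as the last step left them, time stands still between calls to the robot, and variables do not carry over. Pictures are saved under pics/ and viewed, about 8 in all and at most 12, crops included, and the job is handed in when it is done.

Besides the shell and the picture viewer there is one more tool, called after "Request:" as a command line: name --argument value ..., lists and objects as JSON in quotes. send_rows: Moves the arm, as the interface text tells. Its arguments: {"type":"object","properties":{"moves":{"type":"string"}},"required":["moves"]}

```bash
ls; mkdir -p pics; cat > h.py <<'E'
from rig import *
import numpy as np, cv2
def px2w(c,r,col,z=None,d=None):
    K=np.array(c["mtx"]);R=np.array(c["rotation"]);o=np.array(c["origin"])
    v=np.array([(col-K[0,2])/K[0,0],-(r-K[1,2])/K[1,1],-1.0])
    w=R@v
    if z is not None: return o+w*(z-o[2])/w[2]
    if d is None: d=c["z_map"][int(round(r)),int(round(col))]
    return o+w*d
def w2px(c,p):
    K=np.array(c["mtx"]);R=np.array(c["rotation"]);o=np.array(c["origin"])
    v=R.T@(np.array(p)-o); return K[1,1]*v[1]/v[2]+K[1,2], -K[0,0]*v[0]/v[2]+K[0,2]
E
python3 - <<'E'
from h import *
np.set_printoptions(precision=3,suppress=True)
s=read_state();print(s["tcp_rot"],s["opening"],s["time_s"])
for n in ("scene","top"):
    c=capture(n);cv2.imwrite(f"pics/{n}1.png",c["image"])
    print(n,c["mtx"],c["origin"],c["rotation"],{k for k in c})
    for t in ("deck","knob","bay_yellow","bay_blue","bay_red","bay_black","torch_yellow","tray","key_yellow_top","key_green_top","key_red_top","housing"):
        for m in mark_of(c,t)[:3]:
            if m["p"]>.2:
                r,k=m["pixel"];print(t,round(m["p"],2),np.round([r,k]),px2w(c,r,k))
E
```

```text
pics
[[ 0.257 -0.     0.966]
 [-0.966  0.002  0.257]
 [-0.002 -1.     0.   ]] 1.0028142022931872 0.0
scene [[409.831   0.    316.192]
 [  0.    409.831 192.99 ]
 [  0.      0.      1.   ]] [ 1.578 -0.237  1.169] [[ 0.245 -0.65   0.719]
 [ 0.97   0.171 -0.175]
 [-0.009  0.74   0.672]] {'rotation', 'z_map', 'image', 'mtx', 'shot', 'origin'}
top [[469.548   0.    313.449]
 [  0.    469.548 199.086]
 [  0.      0.      1.   ]] [0.406 0.002 1.659] [[ 0.014  0.998 -0.063]
 [-1.     0.014 -0.009]
 [-0.008  0.063  0.998]] {'rotation', 'z_map', 'image', 'mtx', 'shot', 'origin'}
deck 0.59 [178. 382.] [ 0.566 -0.2    0.193]
deck 0.48 [178. 360.] [ 0.561 -0.126  0.25 ]
deck 0.31 [206. 400.] [ 0.485 -0.271  0.106]
knob 0.57 [178. 362.] [ 0.559 -0.131  0.246]
knob 0.53 [225. 166.] [0.411 0.528 0.028]
bay_yellow 0.92 [158. 352.] [ 0.643 -0.112  0.107]
bay_yellow 0.43 [175. 216.] [0.586 0.354 0.047]
bay_blue 0.78 [211. 354.] [ 0.467 -0.119  0.1  ]
bay_blue 0.43 [192. 213.] [0.526 0.363 0.043]
bay_red 0.9 [204. 403.] [ 0.492 -0.281  0.108]
bay_black 0.68 [158. 398.] [ 0.642 -0.263  0.112]
torch_yellow 0.68 [266. 259.] [0.273 0.205 0.003]
torch_yellow 0.56 [159. 355.] [ 0.638 -0.12   0.114]
tray 0.58 [205. 268.] [0.486 0.176 0.008]
key_yellow_top 0.57 [209. 214.] [0.467 0.357 0.041]
key_green_top 0.74 [176. 360.] [ 0.565 -0.128  0.242]
key_green_top 0.55 [188. 215.] [0.54  0.361 0.029]
key_red_top 0.6 [173. 216.] [0.593 0.353 0.047]
housing 0.44 [210. 216.] [0.464 0.351 0.047]
```

View pics/scene1.png

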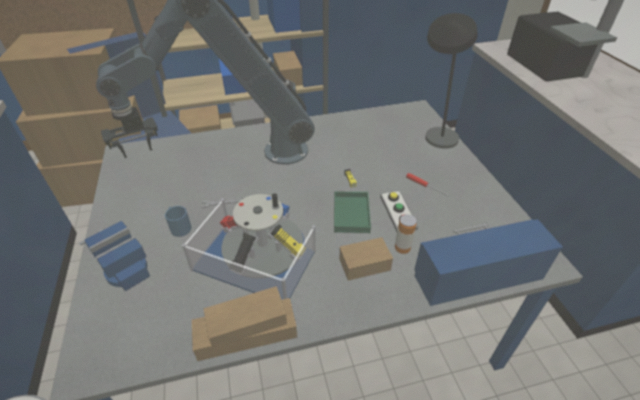

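View pics/top1.png

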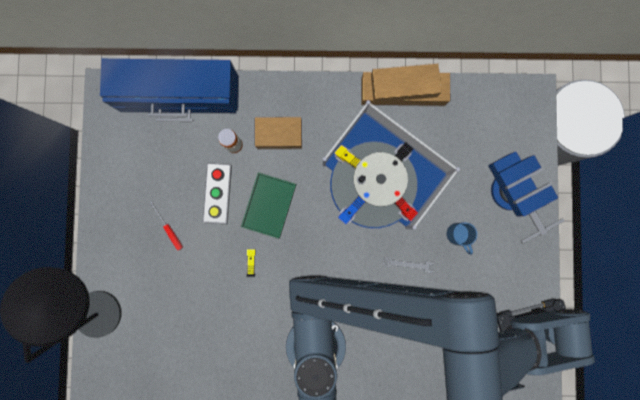

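Top view: carousel centre about (381,179) [col,row], yellow torch in its bay (348,156), knob (362,178). The keys are red (217,174), green (216,193) and yellow (214,212), and the tray is at (269,205). The open front of the guard faces lower-left.

There are two yellow torches: (348,156) in the bay and a shorter one loose on the bench at (251,262). The one in the bay fits the task. I'll measure both and confirm in a crop.

```bash
python3 - <<'E'
from h import *
np.set_printoptions(precision=4,suppress=True)
c=capture("top");im=c["image"];Z=c["z_map"]
hsv=cv2.cvtColor(im,cv2.COLOR_BGR2HSV)
K=np.array(c["mtx"]);R=np.array(c["rotation"]);o=np.array(c["origin"])
rr,cc=np.mgrid[:400,:640]
V=np.stack([(cc-K[0,2])/K[0,0],-(rr-K[1,2])/K[1,1],-np.ones_like(rr,float)],-1)*Z[...,None]
W=V@R.T+o; np.save("W.npy",W)
def at(pix,z): return np.array([px2w(c,r,k,z=z) for r,k in pix])
# keys
H,S,Vv=[hsv[...,i].astype(int) for i in range(3)]
win=(rr>160)&(rr<226)&(cc>200)&(cc<232)
for n,m in dict(red=((H<8)|(H>172)),green=(H>40)&(H<85),yellow=(H>18)&(H<36)).items():
    M=m&(S>110)&(Vv>60)&win; print(n,M.sum(),at([(rr[M].mean(),cc[M].mean())],.044)[0],"zmed",np.median(W[M][:,2]))
# tray rect
M=((H>60)&(H<90)&(S>80)&(cc>235)&(cc<300)&(rr>165)&(rr<245)).astype(np.uint8)
cnt=max(cv2.findContours(M,0,2)[0],key=cv2.contourArea)
P=at([(q[0][1],q[0][0]) for q in cnt],.035)[:,:2]
print("tray",cv2.minAreaRect((P*1000).astype(np.float32)))
# deck
D=(abs(W[...,2]-.19)<.012)&(abs(cc-381)<45)&(abs(rr-179)<45)
cn=max(cv2.findContours(D.astype(np.uint8),0,1)[0],key=cv2.contourArea)
P=at([(q[0][1],q[0][0]) for q in cn],.19)[:,:2]*1000
print("deck",cv2.minEnclosingCircle(P.astype(np.float32)),cv2.fitEllipse(P.astype(np.float32)))
KN=(W[...,2]>.225)&(W[...,2]<.26)&(abs(cc-381)<30)&(abs(rr-179)<30)
print("knob",KN.sum(),at([(rr[KN].mean(),cc[KN].mean())],.245),np.median(W[KN][:,2]))
for n,w in dict(bay=(325,365,140,175),loose=(235,265,240,285)).items():
    M=(H>18)&(H<36)&(S>110)&(cc>w[0])&(cc<w[1])&(rr>w[2])&(rr<w[3])
    print(n,M.sum(),cv2.minAreaRect((W[M]*1000)[:,:2].astype(np.float32)),np.percentile(W[M][:,2],[5,95]))
G=(W[...,2]>.115)&(W[...,2]<.145)&(cc>310)&(cc<470)&(rr>95)&(rr<235)&(S<90)
P=W[G][:,:2]; r=np.hypot(*(P-[.566,-.2]).T); P=P[r>.17]; print("guard n",len(P)); np.save("guard.npy",P)
cv2.imwrite("pics/crop1.png",np.hstack([cv2.resize(im[95:245,310:470],None,fx=3,fy=3,interpolation=2),cv2.resize(im[225:300,210:290],(320,450),interpolation=2)]))
E
```

```text
red 71 [0.5895 0.3518 0.044 ] zmed 0.0429066642087681
green 61 [0.5259 0.3559 0.044 ] zmed 0.04316926657911435
yellow 63 [0.4614 0.3589 0.044 ] zmed 0.043853640391599225
tray ((484.7032165527344, 171.6788330078125), (135.99803161621094, 194.11825561523438), 74.00738525390625)
deck ((563.631591796875, -194.72317504882812), 84.77132415771484) ((563.75244140625, -194.68727111816406), (166.18687438964844, 166.97430419921875), 18.777515411376953)
knob 39 [[ 0.5587 -0.1322  0.245 ]] 0.2449843592662111
bay 272 ((544.295166015625, -79.12788391113281), (98.3932876586914, 305.45611572265625), 77.59734344482422) [0.0677 0.1542]
loose 172 ((288.52166748046875, 231.67913818359375), (26.979629516601562, 84.72303771972656), 89.16727447509766) [0.016  0.0331]
guard n 694
```

View pics/crop1.png

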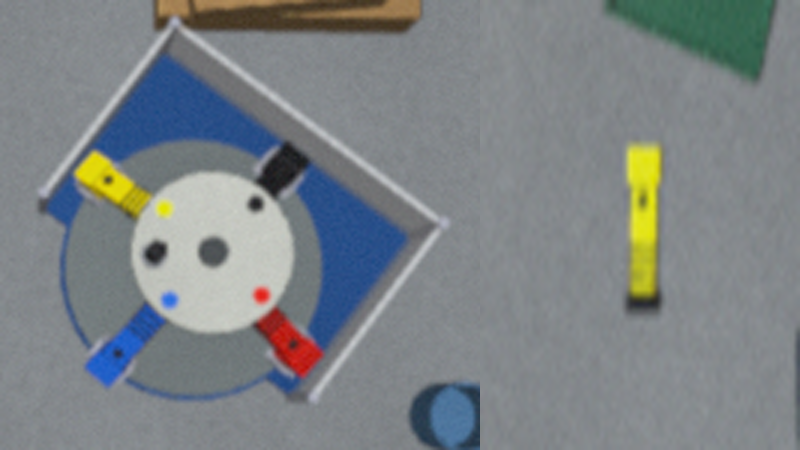

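The crop confirms it: the yellow torch in the bay is the large one, and the loose one at (251,262) is only about 95 mm long, so it's the look-alike. Next, the guard's direction.

```bash
python3 - <<'E'
from h import *
from scipy.optimize import minimize
P=np.load("guard.npy"); 
def cost(v,ret=False):
    a,cx,cy=v; u=np.array([np.cos(a),np.sin(a)]);w=np.array([-u[1],u[0]]);q=P-[cx,cy]
    x=q@u;y=q@w
    d=np.min([abs(x-.186),abs(y-.186),abs(y+.186)],0)
    return np.minimum(d,.008).sum()
best=min((minimize(cost,[np.radians(a),.5637,-.1947],method="Nelder-Mead") for a in range(-55,-20,3)),key=lambda r:r.fun)
print(np.degrees(best.x[0]),best.x[1:],best.fun/len(P))
E
```

```text
-36.661841938318084 [ 0.56370739 -0.19412018] 0.0027731173592570883
```

Request:
send_rows --moves "0 -20.6 -7 29.8 0;0 -20.6 -7 29.8 0;0 -20.6 -7 29.8 0;0 -20.6 -7 29.8 0;0 -20.6 -7 29.8 0;0 -20.6 -7 29.8 0;0 -20.6 -7 29.8 0;0 -20.6 -7 29.8 0;0 -20.6 -7 29.8 0;0 -20.6 -7 29.8 0;0 -20.6 -7 29.8 0"

```text
time_s: 2.27
position: [0.4201, -0.2993, 0.3001]
tcp_rot: [[0.257, 0.0, 0.966], [-0.966, -0.0, 0.257], [0.0, -1.0, 0.0]]
force: [1.1, -0.4, 0.2]
opening: 0.251
```

Request:
send_rows --moves "0 -36.8 0.6 12.3 0;0 -36.8 0.6 12.3 0;0 -36.8 0.6 12.3 0;0 -36.8 0.6 12.3 0;0 -36.8 0.6 12.3 0;0 -36.8 0.6 12.3 0;0 -36.8 0.6 12.3 0;0 -36.8 0.6 12.3 0;0 -36.8 0.6 12.3 0;0 -36.8 0.6 12.3 0;0 -36.8 0.6 12.3 0;0 -36.8 0.6 12.3 0;0 -36.8 0.6 12.3 0;0 -36.8 0.6 12.3 0;0 -36.8 0.6 12.3 0;0 -36.8 0.6 12.3 0;0 -36.8 0.6 12.3 0;0 0 0 0 0"

```text
time_s: 3.77
position: [0.4607, 0.364, 0.2893]
tcp_rot: [[0.262, 0.002, 0.965], [-0.965, 0.005, 0.262], [-0.004, -1.0, 0.003]]
force: [0.4, -1.1, -0.4]
opening: 0.005
```

Request:
send_rows --moves "0 0 0 0 0;0 0 30 0 0;0 0 40 0 0;0 0 40 0 0;0 0 40 0 0;0 0 40 0 0;0 0 30 0 0;0 0 15 0 0;0 0 0 0 0;0 0 0 0 0"

```text
time_s: 4.6
position: [0.4604, 0.3561, 0.054]
tcp_rot: [[0.255, -0.002, 0.967], [-0.967, -0.001, 0.255], [0.001, -1.0, -0.002]]
force: [0.5, 0.6, 0.3]
opening: 0.008
```

```bash
cat >> h.py <<'E'
def to(p,ang=None):
    s=read_state();R=np.array(s["tcp_rot"]);q=np.array(s["position"])
    a=np.degrees(np.arctan2(R[1,0],R[0,0]))
    print("t %.2f"%s["time_s"],"pos",np.round(q,4),"xang %.1f"%a,"F",np.round(s["force"],1),"open %.3f"%s["opening"],"j",np.round(s["joint_positions"],0))
    print(" tool delta mm",np.round(R.T@(np.array(p)-q)*1000,1), "" if ang is None else "yaw %.1f"%-((ang-a+180)%360-180))
E
python3 -c "
from h import *
to((.4614,.3589,.046))"
```

```text
t 4.60 pos [0.4604 0.3561 0.054 ] xang -75.2 F [0.5 0.6 0.3] open 0.008 j [ 27.  41.  95.  -0.  44. 102.]
 tool delta mm [-2.5  8.   1.7]
```

Request:
send_rows --moves "0 -1.5 6 1 0;0 0 4 0 0;0 0 3 0 0;0 0 3 0 0;0 0 1.5 0 0;0 0 0 0 0;0 0 0 0 0"

```text
time_s: 5.18
position: [0.4625, 0.3597, 0.0384]
tcp_rot: [[0.257, 0.003, 0.966], [-0.966, 0.001, 0.257], [-0.0, -1.0, 0.004]]
force: [-0.0, -0.8, 6.5]
opening: 0.006
```

Request:
send_rows --moves "0 0 -14 0 0;0 0 -14 0 0;0 0 0 0 0;0 10 0 30 0;0 10 0 30 0;0 0 0 0 0;0 0 0 0 0;0 0 8 0 0;0 0 10 0 0;0 0 4 0 0;0 0 0 0 0;0 0 0 0 0"

```text
time_s: 6.18
position: [0.5222, 0.355, 0.0421]
tcp_rot: [[0.258, -0.004, 0.966], [-0.966, -0.002, 0.258], [0.0, -1.0, -0.004]]
force: [-2.5, -0.6, 2.8]
opening: 0.005
```

```bash
python3 -c "
from h import *
to((.5259,.3559,.038))"
```

```text
t 6.18 pos [0.5222 0.355  0.0421] xang -75.1 F [-2.5 -0.6  2.8] open 0.005 j [24. 44. 88.  0. 48. 99.]
 tool delta mm [0.1 4.1 3.8]
```

Request:
send_rows --moves "0 0 2.5 0 0;0 0 1.5 0 0;0 0 0 0 0;0 0 0 0 0"

```text
time_s: 6.52
position: [0.5233, 0.3552, 0.0389]
tcp_rot: [[0.257, -0.002, 0.966], [-0.966, -0.0, 0.257], [-0.0, -1.0, -0.002]]
force: [-3.0, -1.2, 4.2]
opening: 0.005
```

Request:
send_rows --moves "0 0 1.5 0 0;0 0 0 0 0;0 0 0 0 0"

```text
time_s: 6.77
position: [0.5237, 0.3553, 0.0384]
tcp_rot: [[0.257, -0.001, 0.966], [-0.966, -0.0, 0.257], [-0.0, -1.0, -0.001]]
force: [-4.8, -0.9, 9.3]
opening: 0.004
```

Request:
send_rows --moves "0 0 -15 0 0;0 0 -25 0 -6.6;0 0 -25 0 -6.6;60 0 -25 0 -6.6;60 0 -25 0 -6.6;60 0 -25 0 -6.7;60 0 -25 0 -6.7;60 0 -25 0 -6.7;60 0 -25 0 -6.6;60 0 -20 0 -6.6;60 0 -17 0 -6.6;60 0 0 0 -6.6;60 0 0 0 -6.7;60 0 0 0 0"

```text
time_s: 7.93
position: [0.5255, 0.3554, 0.2899]
tcp_rot: [[0.997, 0.003, -0.08], [0.08, 0.001, 0.997], [0.003, -1.0, 0.001]]
force: [0.7, 0.3, 0.0]
opening: 0.668
```

Request:
send_rows --moves "60 0 0 -20 0;60 0 0 -38 0;60 0 0 -38 0;60 0 0 -38 0;60 0 0 -38 0;60 0 0 -38 0;60 0 0 -38 0;60 0 0 -38 0;60 0 0 -38 0;60 0 0 -38 0;60 0 0 -38 0;60 0 0 -38 0;60 0 0 -30 0;60 0 0 -20 0;60 0 0 0 0;60 0 0 0 0"

```text
time_s: 9.27
position: [0.5627, -0.1326, 0.2888]
tcp_rot: [[0.997, 0.0, -0.073], [0.073, 0.0, 0.997], [0.0, -1.0, 0.0]]
force: [-0.4, 0.3, -0.2]
opening: 0.686
```

```bash
python3 -c "
from h import *
to((.5587,-.1322,.205),4.6)"
```

```text
t 9.27 pos [ 0.5627 -0.1326  0.2888] xang 4.2 F [-0.4  0.3 -0.2] open 0.686 j [-24.  23.  84.   0.  73. -29.]
 tool delta mm [-4.  83.8  0.7] yaw -0.4
```

Descend around the knob, then close loosely to about 26 mm.

Request:
send_rows --moves "60 -4 20 0 0;60 0 30 0 0;60 0 24 0 0;60 0 10 0 0;60 0 0 0 0;45 0 0 0 0;32 0 0 0 0;26 0 0 0 0;26 0 0 0 0;26 0 0 0 0;26 0 0 0 0;26 0 0 0 0"

```text
time_s: 10.27
position: [0.5586, -0.1316, 0.2058]
tcp_rot: [[0.997, 0.001, -0.078], [0.078, -0.0, 0.997], [0.001, -1.0, -0.0]]
force: [-0.2, 0.7, -0.1]
opening: 0.32
```

```bash
python3 - <<'E'
from h import *
to((.5587,-.1322,.205),4.6)
# arc plan: N steps of rotation a about centre C, tool frame rows
a=93.7/16
C=np.array([.5637,-.1945]);th=np.radians(94.6);r=.062
# chord in tool axes (x tangential? tool x ang=th-90): motion is along -x tool; per row from yawed frame
print("chord",2*r*1000*np.sin(np.radians(a/2)),"a",a)
E
```

```text
t 10.27 pos [ 0.5586 -0.1316  0.2058] xang 4.5 F [-0.2  0.7 -0.1] open 0.320 j [-24.  27.  91.   0.  62. -29.]
 tool delta mm [ 0.1  0.8 -0.6] yaw -0.1
chord 6.334314218284238 a 5.85625
```

Request:
send_rows --moves "26 -5.1 0 -0.2 -4.7;26 -5.1 0 -0.2 -4.7;26 -5.1 0 -0.2 -4.7;26 -5.1 0 -0.2 -4.7;26 -5.1 0 -0.2 -4.7;26 -5.1 0 -0.2 -4.7;26 -5.1 0 -0.2 -4.7;26 -5.1 0 -0.2 -4.7;26 -5.1 0 -0.2 -4.7;26 -5.1 0 -0.2 -4.7;26 -5.1 0 -0.2 -4.7;26 -5.1 0 -0.2 -4.7;26 -5.1 0 -0.2 -4.7;26 -5.1 0 -0.2 -4.7;26 -5.1 0 -0.2 -4.7;26 -5.1 0 -0.2 -4.7;26 -5.1 0 -0.2 -4.7;26 -5.1 0 -0.2 -4.7;26 -2.5 0 -0.2 -2.3;26 0 0 0 0"

```text
time_s: 11.93
position: [0.5013, -0.1956, 0.2055]
tcp_rot: [[-0.024, 0.001, -1.0], [1.0, -0.001, -0.024], [-0.001, -1.0, -0.001]]
force: [0.5, 1.2, 0.1]
opening: 0.298
```

```bash
python3 - <<'E'
from h import *
t=np.radians(188.3)
to((.5637+.062*np.cos(t),-.1945+.062*np.sin(t),.205),98.3)
c=capture("top");cv2.imwrite("pics/c2.png",cv2.resize(c["image"][95:245,310:470],None,fx=4,fy=4,interpolation=2))
E
```

```text
t 11.93 pos [ 0.5013 -0.1956  0.2055] xang 91.4 F [0.5 1.2 0.1] open 0.298 j [ -33.   25.   96.   -0.   59. -125.]
 tool delta mm [-7.9  0.5 -0.9] yaw -6.9
```

View pics/c2.png

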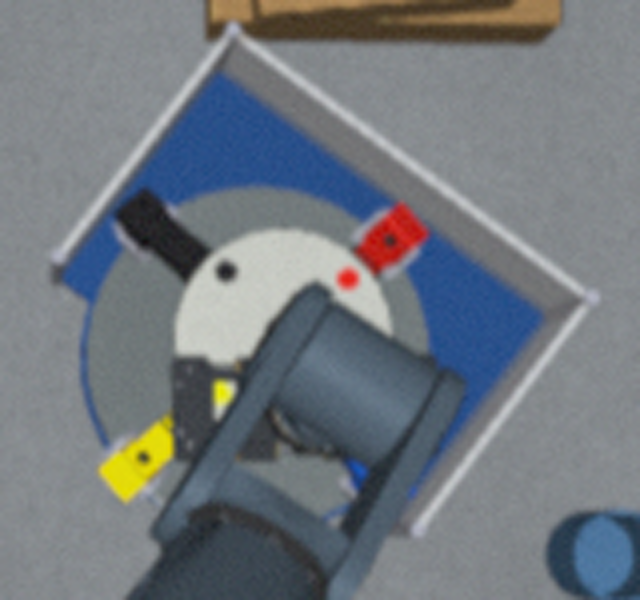

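Request:
send_rows --moves "20 0 0 0 0;15 0 0 0 0;15 0 0 0 0;15 0 0 0 0;15 -3.7 0 -0.2 -3.4;15 -3.7 0 -0.2 -3.5;15 0 0 0 0;15 0 0 0 0;15 0 0 0 0"

```text
time_s: 12.73
position: [0.5013, -0.203, 0.2053]
tcp_rot: [[-0.143, -0.001, -0.99], [0.99, -0.001, -0.143], [-0.001, -1.0, 0.002]]
force: [-3.8, -3.2, 1.0]
opening: 0.222
```

```bash
python3 - <<'E'
from h import *
t=np.radians(188.3)
to((.5637+.062*np.cos(t),-.1945+.062*np.sin(t),.205),98.3)
E
```

```text
t 12.73 pos [ 0.5013 -0.203   0.2053] xang 98.2 F [-3.8 -3.2  1. ] open 0.222 j [ -34.   25.   95.   -0.   60. -132.]
 tool delta mm [-0.6  0.3 -1. ] yaw -0.1
```

Request:
send_rows --moves "45 0 0 0 0;60 0 0 0 0;60 0 -25 0 0;60 0 -35 0 0;60 0 -30 0 0;60 33 0 7 0;60 33 0 7 0;60 33 0 7 0;60 33 0 7 0;60 33 0 7 0;60 33 0 7 0;60 33 0 7 0;60 0 0 0 6.4;60 0 0 0 6.4;60 0 0 0 6.4;60 0 0 0 6.4;60 0 0 0 6.4;60 0 0 0 6.4;60 0 0 0 6.4;60 0 0 0 0"

```text
time_s: 14.4
position: [0.4206, 0.0198, 0.2955]
tcp_rot: [[0.597, 0.001, -0.802], [0.802, 0.001, 0.597], [0.002, -1.0, -0.001]]
force: [-0.0, 0.5, 0.7]
opening: 0.692
```

```bash
cat > ori.py <<'E'
from h import *
c=capture("top");im=c["image"];Z=c["z_map"]
rr,cc=np.mgrid[:400,:640]
hsv=cv2.cvtColor(im,cv2.COLOR_BGR2HSV).astype(int);H,S,V=[hsv[...,i] for i in range(3)]
C=np.array([.5637,-.1945])
win=(rr>95)&(rr<245)&(cc>315)&(cc<460)
K=np.array(c["mtx"]);R=np.array(c["rotation"]);o=np.array(c["origin"])
v=np.stack([(cc-K[0,2])/K[0,0],-(rr-K[1,2])/K[1,1],-np.ones_like(rr,float)],-1)@R.T
W=v*Z[...,None]+o
r=np.hypot(W[...,0]-C[0],W[...,1]-C[1]); z=W[...,2]
for n,m,off in (("yellow",(H>18)&(H<36)&(S>120),0),("blue",(H>100)&(H<125)&(S>170)&(V>150),90),("red",((H<8)|(H>172))&(S>130),180)):
  for part,mm in (("dot",(r<.08)&(z>.17)),("torch",(r>.09)&(r<.175)&(z>.06)&(z<.16))):
    M=m&mm&win
    if M.sum()>3:
        p=W[M][:,:2].mean(0)-C; a=np.degrees(np.arctan2(p[1],p[0])); print(n,part,M.sum(),"r %.3f"%np.hypot(*p),"ang %.1f -> car x %.1f"%(a,(a-off)%360))
KN=(z>.225)&(z<.26)&win&(r<.1)&(V<110)
if KN.sum()>5:
    q=px2w(c,rr[KN].mean(),cc[KN].mean(),z=.245)[:2]-C;print("knob",KN.sum(),"r %.3f"%np.hypot(*q),"car x %.1f"%((np.degrees(np.arctan2(q[1],q[0]))-45)%360))
D=(abs(z-.19)<.01)&(abs(cc-381)<30)&(abs(rr-179)<30)
to((.4627,-.1192,.2),53.3)
cv2.imwrite("pics/o.png",cv2.resize(im[95:245,310:470],None,fx=4,fy=4,interpolation=2))
E
python3 ori.py
```

```text
yellow dot 19 r 0.067 ang 140.1 -> car x 140.1
yellow torch 247 r 0.133 ang 139.9 -> car x 139.9
blue dot 9 r 0.067 ang -129.1 -> car x 140.9
blue torch 129 r 0.144 ang -129.4 -> car x 140.6
red dot 16 r 0.070 ang -39.1 -> car x 140.9
red torch 163 r 0.142 ang -39.2 -> car x 140.8
knob 34 r 0.062 car x 138.9
t 14.45 pos [0.4205 0.0197 0.2955] xang 53.6 F [-0.6 -0.3 -0.4] open 0.691 j [-13.   9. 104.   0.  68. -66.]
 tool delta mm [ -86.8   95.4 -116.3] yaw 0.3
```

Everything visible on the carousel reads about 140.4° and the front is about 143.4°, so I'll re-grip the knob and add about 3°.

Request:
send_rows --moves "50 -18.4 0 -28.1 0;50 -18.4 0 -28.1 0;50 -18.4 0 -28.1 0;50 -18.4 0 -28.1 0;50 -18.4 0 -28.1 0;50 -18.4 0 -28.1 0;50 -18.4 0 -28.1 0;50 0 0 0 0;50 0 0 0 0;50 0 20 0 0;50 0 40 0 0;50 0 30 0 0;50 0 0 0 0;50 0 0 0 0"

```text
time_s: 15.62
position: [0.5005, -0.1995, 0.2045]
tcp_rot: [[0.593, -0.003, -0.805], [0.805, 0.003, 0.593], [0.0, -1.0, 0.004]]
force: [-0.5, -0.3, 0.2]
opening: 0.573
```

Request:
send_rows --moves "15 0 0 0 0;15 0 0 0 0;15 0 0 0 0;15 0 0 0 0;15 0 0 0 0"

```text
time_s: 16.03
position: [0.5021, -0.2016, 0.2065]
tcp_rot: [[0.595, 0.002, -0.804], [0.804, -0.001, 0.595], [0.0, -1.0, -0.002]]
force: [-0.6, 0.3, 0.4]
opening: 0.283
```

```bash
python3 -c "
from h import *
to((.5029,-.2065,.205),53.3)"
```

```text
t 16.03 pos [ 0.5021 -0.2016  0.2065] xang 53.5 F [-0.6  0.3  0.4] open 0.283 j [-34.  25.  95.   0.  60. -87.]
 tool delta mm [-3.5  1.5 -3.6] yaw 0.2
```

Request:
send_rows --moves "15 0 0 0 0;15 0 0 0 0;15 0 0 0 0;15 -1.8 0 -1.8 0;15 -1.8 0 -1.8 0;15 0 0 0 0;15 0 0 0 0;15 0 0 0 0;15 0 0 0 0"

```text
time_s: 16.78
position: [0.5027, -0.2072, 0.2061]
tcp_rot: [[0.595, 0.001, -0.804], [0.804, -0.002, 0.595], [-0.001, -1.0, -0.002]]
force: [-0.6, -1.7, 5.8]
opening: 0.218
```

```bash
python3 ori.py
```

```text
yellow dot 14 r 0.070 ang 143.7 -> car x 143.7
yellow torch 232 r 0.133 ang 144.7 -> car x 144.7
red dot 20 r 0.069 ang -34.2 -> car x 145.8
red torch 164 r 0.142 ang -33.8 -> car x 146.2
t 16.83 pos [ 0.5027 -0.2071  0.206 ] xang 53.5 F [-0.8 -0.5  5.6] open 0.217 j [-34.  25.  95.  -0.  60. -88.]
 tool delta mm [46.9  5.8 84.5] yaw 0.2
```

Request:
send_rows --moves "15 1.2 0 1.2 0;15 0 0 0 0;15 0 0 0 0;15 0 0 0 0"

```text
time_s: 17.17
position: [0.5024, -0.2054, 0.2061]
tcp_rot: [[0.595, 0.001, -0.804], [0.804, -0.001, 0.595], [-0.001, -1.0, -0.002]]
force: [-1.2, -1.3, 6.9]
opening: 0.221
```

```bash
python3 ori.py
```

```text
yellow dot 11 r 0.071 ang 143.1 -> car x 143.1
yellow torch 245 r 0.133 ang 143.7 -> car x 143.7
red dot 18 r 0.069 ang -35.5 -> car x 144.5
red torch 164 r 0.142 ang -35.5 -> car x 144.5
t 17.22 pos [ 0.5024 -0.2054  0.206 ] xang 53.5 F [-1.8 -1.6  6.5] open 0.223 j [-34.  25.  95.  -0.  60. -87.]
 tool delta mm [45.6  5.9 83.2] yaw 0.2
```

Request:
send_rows --moves "22 0 0 0 0;25 0 0 0 0;30 0 0 0 0;40 0 0 0 0;50 0 0 0 0;50 0 0 0 0;50 0 -20 0 0;50 0 -35 0 0;50 0 -35 0 0"

```text
time_s: 17.97
position: [0.5011, -0.204, 0.295]
tcp_rot: [[0.595, -0.004, -0.804], [0.804, 0.003, 0.595], [-0.0, -1.0, 0.004]]
force: [0.6, 0.1, 0.0]
opening: 0.563
```

```bash
python3 ori.py
```

```text
yellow dot 19 r 0.067 ang 145.1 -> car x 145.1
yellow torch 252 r 0.132 ang 143.8 -> car x 143.8
red dot 16 r 0.054 ang -30.4 -> car x 149.6
red torch 167 r 0.142 ang -35.5 -> car x 144.5
t 18.02 pos [ 0.5053 -0.2066  0.3034] xang 53.5 F [ 2.6 -1.1  3.9] open 0.570 j [-34.  19.  88.   0.  73. -87.]
 tool delta mm [ 44.9 102.4  87.4] yaw 0.2
```

Request:
send_rows --moves "60 10 0 20 -0.5;60 12 0 25 0;60 12 0 25 0;60 10 0 25 0;60 0 0 0 0;60 0 0 0 0;60 0 40 0 0;60 0 40 0 0;60 0 0 0 0;60 0 0 0 0"

```text
time_s: 18.85
position: [0.4507, -0.1134, 0.2141]
tcp_rot: [[0.589, -0.004, -0.808], [0.808, 0.002, 0.589], [-0.001, -1.0, 0.005]]
force: [0.6, -0.4, 0.9]
opening: 0.687
```

```bash
python3 -c "
from h import *
to((.4611,-.1194,.071),54)"
```

```text
t 18.85 pos [ 0.4507 -0.1134  0.2141] xang 53.9 F [ 0.6 -0.4  0.9] open 0.687 j [-28.  19. 105.  -0.  57. -82.]
 tool delta mm [  1.4 143.  -12.6] yaw -0.1
```

Request:
send_rows --moves "60 1 35 -2 0;60 0 35 -2 0;60 0 35 0 0;60 0 25 0 0;60 0 13 0 0;60 0 0 0 0;60 0 0 0 0"

```text
time_s: 19.43
position: [0.4571, -0.116, 0.0734]
tcp_rot: [[0.588, 0.003, -0.809], [0.809, -0.001, 0.588], [0.0, -1.0, -0.003]]
force: [0.3, 0.5, 0.5]
opening: 0.691
```

```bash
python3 - <<'E'
from h import *
to((.4611,-.1194,.071),54)
c=capture("scene");k=w2px(c,(.46,-.12,.09));print(k)
r,q=map(int,k);cv2.imwrite("pics/s3.png",cv2.resize(c["image"][max(r-60,0):r+50,q-70:q+70],None,fx=5,fy=5,interpolation=2))
E
```

```text
t 19.43 pos [ 0.4571 -0.116   0.0734] xang 54.0 F [0.3 0.5 0.5] open 0.691 j [-28.  33. 111.  -0.  35. -82.]
 tool delta mm [-0.4  2.4 -5.2] yaw -0.0
(np.float64(206.73686689282093), np.float64(276.43844636132945))
```

View pics/s3.png

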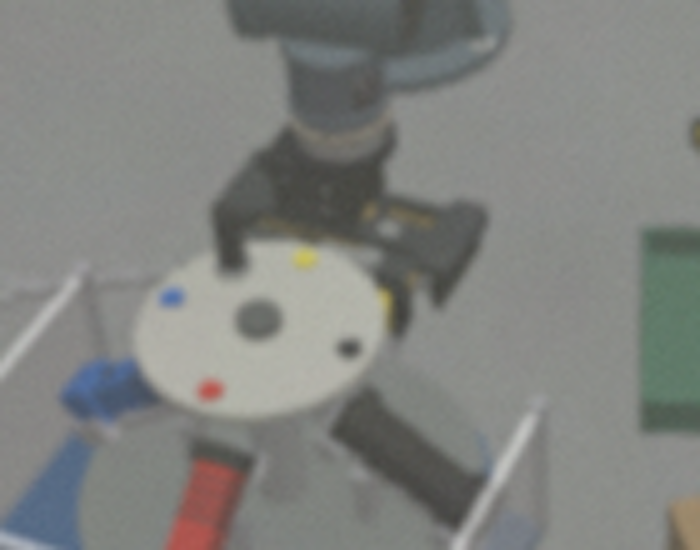

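Gripper straddles the yellow bay at the deck's edge and is clear of the deck and knob. Moving in and closing.

Request:
send_rows --moves "60 0 1 -2.5 0;60 0 1 -2.5 0;60 0 0 0 0;45 0 0 0 0;35 0 0 0 0;20 0 0 0 0;20 0 0 0 0;20 0 0 0 0;20 0 0 0 0;20 0 0 0 0;20 0 0 0 0;20 0 0 0 0"

```text
time_s: 20.48
position: [0.4596, -0.1179, 0.0705]
tcp_rot: [[0.588, 0.001, -0.809], [0.809, -0.0, 0.588], [0.0, -1.0, -0.001]]
force: [0.2, -1.4, 2.3]
opening: 0.339
```

Request:
send_rows --moves "20 0 -4.1 2.9 0;20 0 -4.1 2.9 0;20 0 -8.2 5.7 0;20 0 -8.2 5.7 0;20 0 -8.2 5.7 0;20 0 -8.2 5.7 0;20 0 -8.2 5.7 0;20 0 -8.2 5.7 0;20 0 0 0 0"

```text
time_s: 21.23
position: [0.4258, -0.0932, 0.1293]
tcp_rot: [[0.588, 0.0, -0.809], [0.809, -0.0, 0.588], [0.0, -1.0, -0.0]]
force: [-0.6, 0.5, -1.9]
opening: 0.343
```

Request:
send_rows --moves "20 0 -12.3 8.6 0;20 0 -12.3 8.6 0;20 0 -12.3 8.6 0;20 0 -12.3 10 0;20 0 -12.3 15 0;20 0 -10 20 0;20 0 0 10 0;20 0 0 0 0;20 0 0 0 0"

```text
time_s: 21.98
position: [0.3616, -0.0466, 0.1991]
tcp_rot: [[0.588, 0.001, -0.809], [0.809, -0.0, 0.588], [0.0, -1.0, -0.001]]
force: [0.2, 0.2, -2.7]
opening: 0.344
```

```bash
python3 ori.py; python3 - <<'E'
from h import *
c=capture("scene");s=read_state();k=w2px(c,s["position"]);print(k)
r,q=map(int,k);cv2.imwrite("pics/s4.png",cv2.resize(c["image"][max(r-50,0):r+70,q-80:q+80],None,fx=5,fy=5,interpolation=2))
E
```

```text
yellow dot 20 r 0.067 ang 142.6 -> car x 142.6
blue dot 10 r 0.068 ang -126.4 -> car x 143.6
blue torch 133 r 0.145 ang -126.5 -> car x 143.5
red dot 15 r 0.069 ang -36.0 -> car x 144.0
red torch 162 r 0.142 ang -36.2 -> car x 143.8
knob 34 r 0.062 car x 141.7
t 22.03 pos [ 0.3623 -0.0471  0.199 ] xang 54.0 F [ 0.   0.5 -2.4] open 0.344 j [-25.  13. 119.  -0.  49. -79.]
 tool delta mm [   0.7   -0.8 -123.6] yaw 0.7
(np.float64(165.5309140584341), np.float64(288.65133598610623))
```

View pics/s4.png

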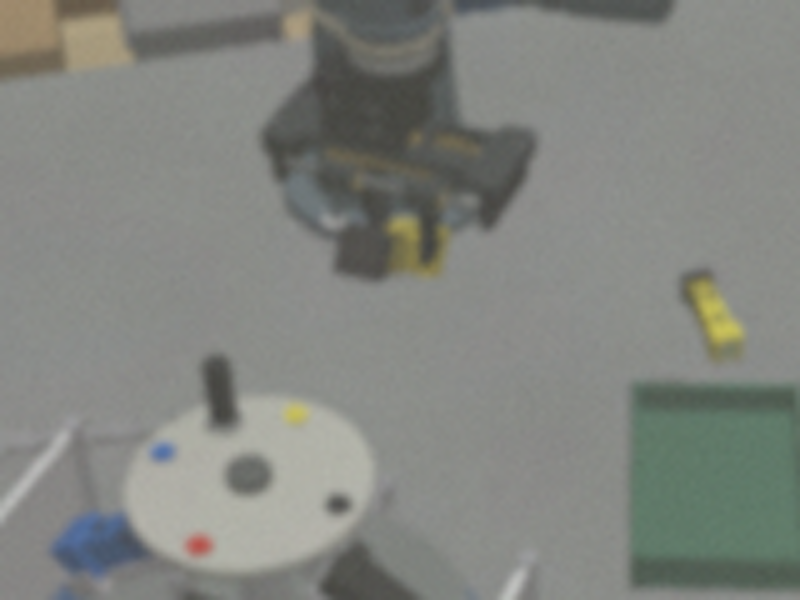

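Request:
send_rows --moves "20 15 0 4 0;20 30 0 9 0;20 30 0 9 0;20 30 0 9 0;20 30 0 9 0;20 30 0 9 0;20 30 0 9 0;20 25 0 8 0;20 14 0 3 0;20 0 0 0 -6.7;20 0 0 0 -6.7;20 0 0 0 -6.6;20 0 30 0 0;20 0 40 0 0;20 0 35 0 0;20 0 20 0 0;20 0 10 0 0;20 0 0 0 0;20 0 0 0 0"

```text
time_s: 23.67
position: [0.4438, 0.1831, 0.063]
tcp_rot: [[0.276, -0.002, -0.961], [0.961, -0.0, 0.276], [-0.001, -1.0, 0.002]]
force: [-0.8, 0.2, -1.9]
opening: 0.343
```

```bash
python3 -c "
from h import *
to((.4443,.1833,.0384),74)"
```

```text
t 23.67 pos [0.4438 0.1831 0.063 ] xang 74.0 F [-0.8  0.2 -1.9] open 0.343 j [  9.  35. 110.  -0.  35. -65.]
 tool delta mm [ 0.4 24.6 -0.5] yaw -0.0
```

Now lower slowly until the lens touches.

Request:
send_rows --moves "20 0 8 0 0;20 0 7 0 0;20 0 5 0 0;20 0 4 0 0;20 0 2 0 0;20 0 0 0 0;20 0 0 0 0"

```text
time_s: 24.25
position: [0.4437, 0.1832, 0.0387]
tcp_rot: [[0.276, 0.001, -0.961], [0.961, 0.0, 0.276], [0.0, -1.0, -0.001]]
force: [0.6, -0.6, 2.3]
opening: 0.337
```

Request:
send_rows --moves "20 0 1.6 -3.1 0;20 0 1.7 -3.2 0;20 0 1.9 -2.9 0;20 0 2 -2.8 0;20 0 0 0 0"

```text
time_s: 24.67
position: [0.4543, 0.18, 0.0313]
tcp_rot: [[0.276, -0.001, -0.961], [0.961, 0.0, 0.276], [-0.0, -1.0, 0.001]]
force: [-1.0, 0.5, 4.0]
opening: 0.345
```

Request:
send_rows --moves "20 0 2.2 -2.7 0;20 0 2.4 -2.6 0;20 0 2.6 -2.3 0;20 0 2.6 -2.3 0;20 0 2.9 -2 0;20 0 2.9 -2 0;20 0 0 0 0;20 0 0 0 0"

```text
time_s: 25.33
position: [0.4668, 0.1763, 0.016]
tcp_rot: [[0.276, -0.002, -0.961], [0.961, 0.0, 0.276], [-0.0, -1.0, 0.002]]
force: [-6.5, 3.2, 13.4]
opening: 0.341
```

```bash
cat > t.py <<'E'
from h import *
import sys
to((.4693,.176,.0156),74)
out=[]
for n in ("scene","top"):
    c=capture(n);k=w2px(c,(.4847,.1717,.03));r,q=map(int,k)
    out.append(cv2.resize(c["image"][r-35:r+35,q-45:q+45],(396,308),interpolation=2))
    if n=="top":
        hsv=cv2.cvtColor(c["image"],cv2.COLOR_BGR2HSV).astype(int)
        rr,cc=np.nonzero((hsv[...,0]>18)&(hsv[...,0]<36)&(hsv[...,1]>110)&(hsv[...,2]>60))
        P=np.array([px2w(c,a,b) for a,b in zip(rr,cc) if abs(a-r)<28 and abs(b-q)<28])
        if len(P): print(len(P),cv2.minAreaRect((P[:,:2]*1000).astype(np.float32)),"z",np.percentile(P[:,2],[5,50,95]))
cv2.imwrite(f"pics/{sys.argv[1]}.png",np.hstack(out))
E
python3 t.py t1
```

```text
t 25.33 pos [0.4668 0.1763 0.016 ] xang 74.0 F [-6.5  3.2 13.4] open 0.341 j [  8.  41. 108.   0.  31. -66.]
 tool delta mm [ 0.4  0.4 -2.4] yaw -0.0
2 ((524.99169921875, 145.65618896484375), (3.667893886566162, 0.0), -175.4815673828125) z [0.03719706 0.0383227  0.03944835]
```

View pics/t1.png

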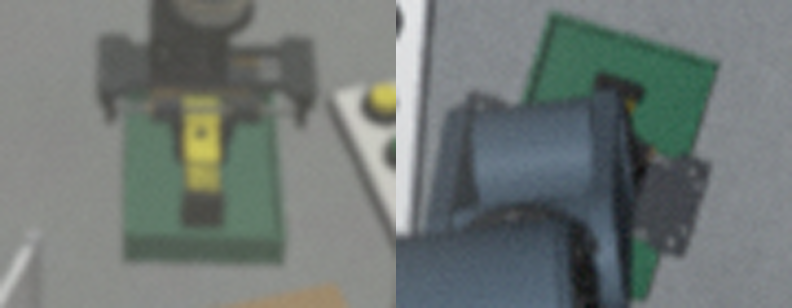

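The torch is lying essentially flat: the body's top is at z about 0.038, against 0.039 expected. Releasing.

Request:
send_rows --moves "32 0 -0.5 0 0;38 0 0 0 0;50 0 0 0 0;55 0 0 0 0;55 0 0 0 0;55 0 0 0 0;55 0 -10 0 0;55 0 -30 0 0;55 0 -40 0 0;55 0 -40 0 0;55 0 -40 0 0;55 0 0 -35 0;55 -30 0 0 0;55 -40 0 0 0;55 -40 0 0 0;55 -40 0 0 0;55 -40 0 0 0;55 0 0 0 0"

```text
time_s: 26.93
position: [0.448, -0.0218, 0.1766]
tcp_rot: [[0.282, -0.0, -0.959], [0.959, -0.002, 0.282], [-0.002, -1.0, -0.0]]
force: [-0.6, 0.4, 0.2]
opening: 0.634
```

```bash
python3 t.py t2; python3 ori.py; python3 -c "
from h import *
c=capture('top');cv2.imwrite('pics/top9.png',c['image'])"
```

```text
t 26.93 pos [ 0.448  -0.0218  0.1766] xang 73.6 F [-0.6  0.4  0.2] open 0.634 j [-17.  21. 109.  -0.  49. -91.]
 tool delta mm [196.2 160.5  35.5] yaw -0.4
350 ((450.61724853515625, 96.64916229248047), (208.8509063720703, 119.23158264160156), 70.76116943359375) z [0.02405588 0.04023112 0.04806938]
yellow dot 20 r 0.067 ang 142.6 -> car x 142.6
blue dot 9 r 0.067 ang -126.3 -> car x 143.7
blue torch 135 r 0.144 ang -126.5 -> car x 143.5
red dot 16 r 0.069 ang -36.2 -> car x 143.8
red torch 162 r 0.142 ang -36.0 -> car x 144.0
knob 33 r 0.062 car x 141.8
t 27.08 pos [ 0.4493 -0.0165  0.1765] xang 73.9 F [-0.6  0.8  0.3] open 0.632 j [-16.  21. 109.   0.  50. -90.]
 tool delta mm [-94.9 -23.5 -41.4] yaw 20.6
```

View pics/t2.png

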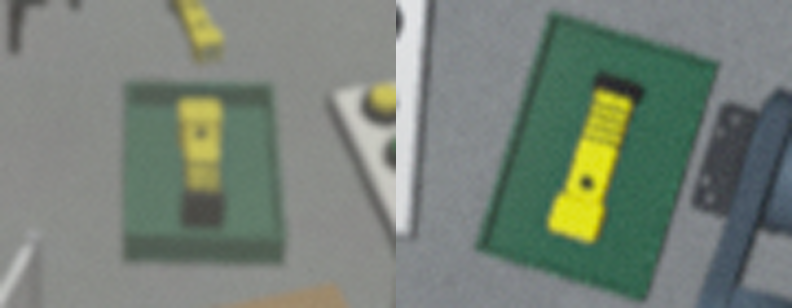

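View pics/top9.png

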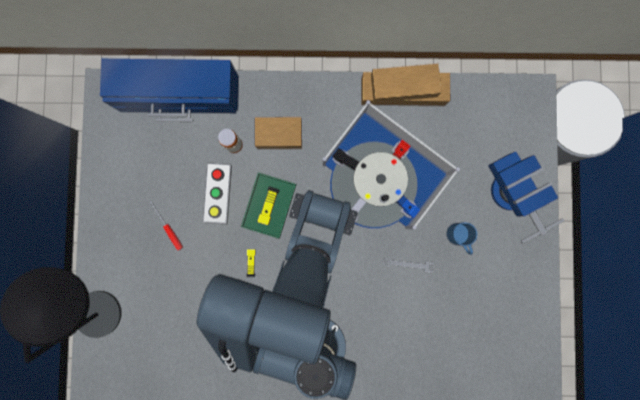

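The torch lies flat in the middle of the tray at (268,206). The other three torches are in their bays, everything else is where it was, and the robot touches nothing. Handing in.

```bash
python3 -c "
from rig import *
print(hand_in())"
```

```text
the job is handed in; nothing more can be done
None
```

The large yellow torch is signed out and lying flat in the middle of the green tray, released. I handed the job in at about 27 s of the 64 s allowed.

- **Keypad:** I pressed yellow to about 6 mm at 6.5 N and lifted clear so it could come up. Then I pressed green to about 6 mm at 9.3 N. Red was never touched.
- **Carousel:** My first turn by the knob stopped about 3° short, so I re-gripped it. That overshot by about 2°, and I turned it back. It ended at about 143.7°, against a front direction of about 143.4° fitted from the guard walls. That fit is good to about 1°. The knob mark alone read 141.8° and disagreed with the other marks, and I trusted the dots and torches instead.
- **Torch:** I gripped it by its body and drew it out along the bay's slope. In the tray I set the lens end down first, then eased it flat in the grip. The peak wrist-force reading during that was about 14 N.
- **Last checks:** The final pictures show the blue, red and black torches in their bays. The small yellow look-alike and the other things on the bench appear unmoved, and the gripper is clear of everything. My numeric check of the torch's final pose was no use because it also picked up the look-alike, so I judged the final pose from the pictures and from the body-top height of 38 mm just before release (39 mm expected).

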